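Roll the rolling pin aside onto the red line of the pastry mat

ROBOT

A 6-joint arm with a two-finger parallel gripper is mounted at the origin on a cart in front of the work surface, level with it; the furniture and walls round the work are solid. World frame = base frame: x ahead of the robot, y to its left, z up, the work surface at z = 0. Lengths are in m, angles in degrees, forces in N, time in s.
With the tool pointing down it reaches from about 0.375 to 0.9 m from the base axis. Payload 3.1 kg.
Tool frame: the origin (TCP) lies midway between the tips of the shut fingers; the grasp point (between the pads) lies 19 mm behind it (bot.pinch_z is the distance from the TCP to the grasp point, in m); z points along the fingers, y is the line along which they close (so a half turn about z gives the same grasp; the last joint's range is limited). The gripper opens to 85 mm and grips with 20 to 120 N. Pads are 22 mm wide; open, the fingers measure 114 mm over their backs; the gripper's body (76 mm by 85 mm) begins 54 mm behind the grasp point. The pads swing forward as they close: fully open they stand 13 mm farther back than shut.
Start: joints at [-82.305, 30.224, 82.088, -0, 67.689, -10.227], TCP at [0.192, -0.595, 0.203] pointing down, gripper open.
Joint ranges: [-176.69, 176.69], [-43.24, 126.21], [12.49, 139.97], [-82, 262], [0, 151.66], [-163.58, 163.58]. Speed limits (degrees/s): [159.86, 159.86, 180, 180, 180, 180].

INTERFACE

Orientations are given as [roll, pitch, yaw] about the fixed x, y, z axes, in that order (R = Rz(yaw) Ry(pitch) Rx(roll)).
In Python, from bench import bot gives the robot as it stands. The module is installed in compiled form; this text tells all that it offers.
- The arm moves only by the tool jog_arm, never from a script. Its argument "increments" is a list that holds one entry, the list of rows, each a list of 7 numbers: the turn, a rotation vector about the tool's x, y, z normalised to -1 to 1, where 1 is 0.12 rad, then the shift along the tool's x, y, z normalised to -1 to 1, where 1 is 20 mm, then the opening, from 0 (shut) to 1 (fully open). A call has exactly 8 rows; each row shifts and turns the commanded pose from where the row before left it, along the tool's axes as they then stand; what a row does not reach is not made up. A row lasts 1/10 s, in which the tool goes at most 50 mm and 8.59 degrees, less where a joint would pass 70% of its speed; a pose out of reach is approached as far as the arm can. A call with a number of a shift or a turn outside -1 to 1 is refused whole. A call with a gripper value outside its range is refused whole. The fingers move at their own pace and stop on an object; "newtons" is the grip in N (left out, the last holds). Time passes only in rows, so rows that do not move let the fingers close, or fill a call up. It gives the time, the measured TCP pose, the force, the opening and the grip force at its end, in the units of the state.
- bot.get_state(): the state, without advancing time (a new reading comes with each control period).
- bot.grab_frame(name): name is "scene" or "top" or "wrist"; returns a dict with "pixels" (480x640x3 uint8, red, green, blue), "z_map" (480x640 float32, m along the optical axis (not along the pixel's ray), 0 where there is no reading), "fx", "fy", "cx", "cy" (pixels), "extrinsics" (4x4, takes a point from camera to world coordinates); the wrist camera has in their place "T_tool_cam" (4x4, takes a point from camera to tool coordinates, whose origin is the TCP and whose axes are the flange's). Camera axes: x right, y down, z forward; pixel columns grow to the right and rows downward; lengths in m; the calibration is good to about 2 mm. A picture is of the moment at which its call begins: read the wrist's pose just before it.
- bot.job_done(): hands the job in; it is judged then, once.
The state is a dict: "time": time; "q": joint angles; "qd": joint speeds; "tau": joint torques, N m; "position": TCP position; "tool_rot": TCP orientation; "force": force on the tool from outside, world axes, zero at the start; "ft_torque": the same for the moment, N m; "width": finger opening in m; "grasp_force": force on a finger pad.
Only numpy, scipy, OpenCV 4.12 (cv2) and the standard library are available. Lean on these libraries where they do the work, as an engineer would, in place of code of your own. Each camera call takes 0.05 s, during which the arm holds its last target. There are 200 camera calls.

TASK

Clear the middle of the pastry mat for the dough: with the fingertips, push the upper part of the lying rolling pin sideways so that it rolls along the mat until it rests centred on the red line, lying along it, and leave it there. Do not grip, lift or carry the pin, do not let it leave the mat, and leave everything else where it is.

Things in the scene. Friction and masses are not known exactly. Their poses are not given: they have to be found in the camera images.
- rolling_pin: light wooden rolling pin lying on the mat; barrel 48 mm in diameter, 150 mm long, a fixed knob 22 mm long at each end; 0.25 kg. Origin on its axis at mid-length, 27 mm above the worktop. x: its long axis; y and z turn as it rolls (z up at the start). Smooth (friction about 0.35); rolling resistance stops it within a few mm after a slow push, so it stays where it is left
- red_line: red line across the mat near one of its two ends, 186x10 mm, flat, no thickness to feel. Origin at its centre, at the height of the mat's upper face (3 mm above the worktop); x axis along the line (the way the pin shall lie), y axis across it
- blue_line: blue line, the same size and axes as the red one, near the other end of the mat, 234 mm from the red one; not the goal. Which of the lines is at the left and which at the right changes
- mat: pale green pastry mat with thin white edge lines, 220x330x3, fixed on the worktop; origin at the centre of its underside, x axis across it (along the lines), y axis along its 330 mm length. The lines are 117 mm either side of its middle, and the pin starts near the middle, roughly parallel to the lines
- mug_blue: white mug with thin coloured rings, 82x112x94, standing upright; origin at the centre of its underside. A bystander, to be left alone
- jam_jar: jam jar with white lid, 68x68x84, standing upright; origin at the centre of its underside. A bystander, to be left alone
- onion: brown onion, 71x70x72; origin at the centre of its underside. A bystander, to be left alone
- lemon: yellow lemon, 71x53x51, on the chopping board at the left; origin at the centre of its underside. A bystander, to be left alone
- tomato: red tomato, 65x65x66, on the chopping board at the left; origin at the centre of its underside. A bystander, to be left alone

How it is judged (in metres and radians):
On the way:
1. the pin is turned over by rolling (about half a turn or more) (angle between rolling_pin's own z axis and vertical above 2.4 rad).
At the end, for the whole second after the job is handed in: The pin lies at rest on the mat, its middle within 12 mm of the red line's middle line across it and within 45 mm of the line's centre along it, its long axis within 0.2 rad of the line (y of rolling_pin in the frame of red_line between -0.012 and 0.012 m and x of rolling_pin in the frame of red_line between -0.045 and 0.045 m and z of rolling_pin in the frame of red_line between 0.018 and 0.03 m and angle between the x axis of rolling_pin and the x axis of red_line, either way round below 0.2 rad and linear speed of rolling_pin below 0.01 m/s); the robot touches nothing.
It fails at once if the pin is lifted more than 12 mm (height (world z) of rolling_pin above 0.039 m).
It fails at once if the pin leaves the mat (height (world z) of rolling_pin below 0.0245 m or y of rolling_pin in the frame of mat above 0.17 m or y of rolling_pin in the frame of mat below -0.17 m).
It fails at once if the fingers reach down beside the pin, well below its middle, while they touch it, as for a grip, instead of pushing its upper part (contact force between the fingers and rolling_pin above 0.5 N and height (world z) of the grasp point below 0.034 m).
It fails at once if the mug, jam jar, onion, lemon or tomato is moved more than 15 mm (distance of any of mug_blue, jam_jar, onion, lemon, tomato from where it was at the start of the episode above 0.015 m).
It also fails if it takes over 48 s, if anything falls off the work surface, if the arm or the gripper's body presses on something with over 40 N, if the wrist force passes 120 N, or if a joint passes its speed limit or range.

## Working session

There is one attempt and no reset: what is moved stays moved. The work goes in short steps, Python scripts to look and compute and a tool call to move; the robot and the scene stay as the last step left them, time stands still between calls to the robot, and variables do not carry over. Pictures are saved under pics/ and viewed, at most 10 in all, crops included, and the job is handed in when it is done.

Besides the shell and the picture viewer there is one more tool, called as a command line: name --argument value ..., lists and objects as JSON in quotes. jog_arm: Moves the arm, as the interface text tells. Scaled input: -1 to 1 covers 20 mm each way for a shift and 0.12 rad each way for a turn. Its arguments: {"type":"object","properties":{"increments":{"type":"array"},"newtons":{"type":"number"}},"required":["increments"]}

```bash
mkdir -p pics; cat > h.py <<'E'
import numpy as np, cv2
from bench import bot
def ray(f,u,v,z):
    E=f["extrinsics"]; d=E[:3,:3]@np.array([(u-f["cx"])/f["fx"],(v-f["cy"])/f["fy"],1]); o=E[:3,3]
    return o+d*(z-o[2])/d[2]
def points(f):
    v,u=np.mgrid[:480,:640]; z=f["z_map"]
    P=np.stack([(u-f["cx"])/f["fx"]*z,(v-f["cy"])/f["fy"]*z,z],-1)
    E=f["extrinsics"]; return P@E[:3,:3].T+E[:3,3]
E
python3 - <<'E'
from h import *
f=bot.grab_frame("top"); cv2.imwrite("pics/top.png",f["pixels"][...,::-1])
np.savez("top.npz",**f)
print(f["extrinsics"],f["fx"]); s=bot.get_state(); print(s["position"],s["tool_rot"],s["time"],s["width"],s["force"])
E
```

```text
[[ 0.03636878 -0.97413865  0.22300493  0.32576324]
 [-0.99933653 -0.03501609  0.01001825 -0.00497719]
 [-0.00195041 -0.22322133 -0.97476584  1.20313071]
 [ 0.          0.          0.          1.        ]] 476.7065890119594
[ 0.19223369 -0.59389247  0.2023321 ] [-1.79876788e+02 -2.21949254e-02  1.79203992e+01] 0.05 0.08549052248176668 [-0.21147748 -0.19584985  0.40235586]
```

View pics/top.png

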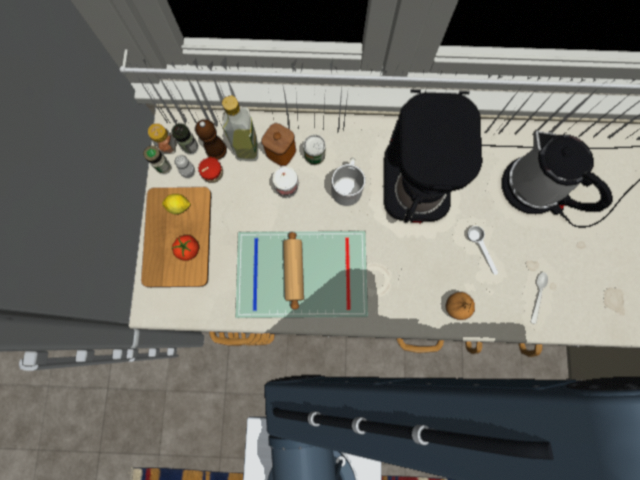

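The mat is around (301,274). The blue line is at column 256 (left), the red line at column 348 (right), and the pin at about (293,270). The mug is at (348,185), behind the mat. Next I'll measure the lines and the pin.

```bash
cat > m.py <<'E'
from h import *
def measure(f):
    hsv=cv2.cvtColor(f["pixels"],cv2.COLOR_RGB2HSV); H,S,V=[hsv[...,i].astype(int) for i in range(3)]
    roi=np.zeros((480,640),bool); roi[228:322,232:370]=1
    for n,m,z in (("red",((H<6)|(H>174))&(S>150),.003),("blue",(H>100)&(H<130)&(S>120),.003),("pin",(H>6)&(H<25)&(S>70),.027)):
        m=(m&roi).astype(np.uint8); k,l,st,c=cv2.connectedComponentsWithStats(m)
        i=1+st[1:,4].argmax(); v,u=np.nonzero(l==i)
        P=np.array([ray(f,a,b,z) for a,b in zip(u,v)])[:,:2]
        (cx,cy),(w,h),a=cv2.minAreaRect((P*1000).astype(np.float32)); 
        e=np.linalg.svd(P-P.mean(0),full_matrices=False)[2][0]
        print(n,st[i],"mean",P.mean(0).round(4),"rect",round(cx,1),round(cy,1),round(w),round(h),"ang",np.degrees(np.arctan(e[1]/e[0])).round(2))
    Q=points(f); m=roi&(Q[...,2]>.04)&(Q[...,2]<.07)
    q=Q[m]; print("pin top pts",m.sum(),q.mean(0) if m.any() else 0, q[:,2].max() if m.any() else 0)
if __name__=="__main__": measure(bot.grab_frame("top"))
E
python3 - <<'E'
from m import *
f=dict(np.load("top.npz")); measure(f)
Q=points(f)
for n,u,v in(("mug",348,185),("mug",348,170),("mat",320,260),("jar",285,178)): print(n,Q[v,u].round(3))
E
```

```text
red [346 238   4  71 198] mean [ 0.5045 -0.0718] rect 505.4 -71.8 179 7 ang 2.46
blue [253 238   5  73 261] mean [0.4924 0.1621] rect 494.5 162.3 184 9 ang 2.51
pin [ 284  232   20   78 1217] mean [0.5031 0.065 ] rect 503.5 65.0 194 46 ang 4.56
pin top pts 1018 [0.50214689 0.06458087 0.04831578] 0.05741439868217579
mug [ 0.735 -0.068  0.012]
mug [ 0.759 -0.064  0.059]
mat [ 0.535 -0.001  0.001]
jar [0.722 0.092 0.087]
```

jog_arm --increments '[[[0,0,-1,0,0,0.3,1],[0,0,-1,0,0,0.3,1],[0,0,-1,0,0,0.3,1],[0,0,-1,0,0,0.3,1],[0,0,-1,0,0,0.3,1],[0,0,-1,0,0,0.3,1],[0,0,-1,0,0,0.3,1],[0,0,-1,0,0,0.3,1]]]'

```text
time: 0.85
position: [0.1923, -0.594, 0.1544]
tool_rot: [-180.0, -0.1, 73.2]
force: [0.2, -0.1, -0.4]
width: 0.0857
grasp_force: 0.0
```

jog_arm --increments '[[[0,0,-1,0,0,0,1],[0,0,-1,0,0,0,1],[0,0,-0.85,0,0,0,1],[0,0,0,1,0.5,0,1],[0,0,0,1,0.5,0,1],[0,0,0,1,0.5,0,1],[0,0,0,1,0.5,0,1],[0,0,0,1,0.5,0,1]]]'

```text
time: 1.65
position: [0.2381, -0.4912, 0.1548]
tool_rot: [-180.0, -0.1, 92.5]
force: [0.7, -0.5, 0.8]
width: 0.0853
grasp_force: 0.0
```

jog_arm --increments '[[[0,0,0,1,0.5,0,1],[0,0,0,1,0.5,0,1],[0,0,0,1,0.5,0,1],[0,0,0,1,0.5,0,1],[0,0,0,1,0.5,0,1],[0,0,0,1,0.5,0,1],[0,0,0,1,0.5,0,1],[0,0,0,1,0.5,0,1]]]'

```text
time: 2.45
position: [0.3109, -0.3279, 0.155]
tool_rot: [-180.0, -0.1, 92.5]
force: [-0.0, -0.3, -0.4]
width: 0.0854
grasp_force: 0.0
```

jog_arm --increments '[[[0,0,0,1,0.5,0,1],[0,0,0,1,0.5,0,1],[0,0,0,1,0.5,0,1],[0,0,0,1,0.5,0,1],[0,0,0,1,0.5,0,1],[0,0,0,1,0.5,0,1],[0,0,0,1,0.5,0,1],[0,0,0,1,0.5,0,1]]]'

```text
time: 3.25
position: [0.3836, -0.1647, 0.155]
tool_rot: [-180.0, -0.0, 92.5]
force: [0.3, 0.7, -1.0]
width: 0.0855
grasp_force: 0.0
```

jog_arm --increments '[[[0,0,0,0.86,0.41,0,1],[0,0,0,0.86,0.41,0,1],[0,0,0,0.86,0.41,0,1],[0,0,0,0.86,0.41,0,1],[0,0,0,0.86,0.41,0,1],[0,0,0,0.86,0.41,0,1],[0,0,0,0.86,0.41,0,1],[0,0,0,0.86,0.41,0,1]]]'

```text
time: 4.05
position: [0.443, -0.0246, 0.155]
tool_rot: [-179.9, -0.0, 92.5]
force: [-0.4, -0.3, 0.4]
width: 0.0858
grasp_force: 0.0
```

jog_arm --increments '[[[0,0,0,0.86,0.41,0,1],[0,0,0,0.86,0.41,0,1],[0,0,0,0.86,0.41,0,1],[0,0,0,0.86,0.41,0,1],[0,0,0,0.86,0.41,0,1],[0,0,0,0.86,0.41,0,1],[0,0,0,0.86,0.41,0,1],[0,0,0,0.86,0.41,0,1]]]'

```text
time: 4.85
position: [0.5024, 0.1157, 0.1548]
tool_rot: [-179.9, -0.0, 92.5]
force: [-0.4, -0.4, 0.5]
width: 0.0855
grasp_force: 0.0
```

```bash
python3 - <<'E'
from h import *
s=bot.get_state(); print(s["position"],s["tool_rot"])
f=bot.grab_frame("wrist"); cv2.imwrite("pics/w1.png",f["pixels"][...,::-1]); print(f["T_tool_cam"])
E
```

```text
[0.50240214 0.11566474 0.15483934] [-1.79929925e+02 -2.02950338e-04  9.25260497e+01]
[[ 8.61260156e-04 -9.62760020e-01 -2.70356064e-01  6.84644950e-02]
 [ 9.99999521e-01  9.54721498e-04 -2.14191402e-04  8.45166418e-04]
 [ 4.64329665e-04 -2.70355750e-01  9.62760382e-01 -1.70856942e-01]
 [ 0.00000000e+00  0.00000000e+00  0.00000000e+00  1.00000000e+00]]
```

View pics/w1.png

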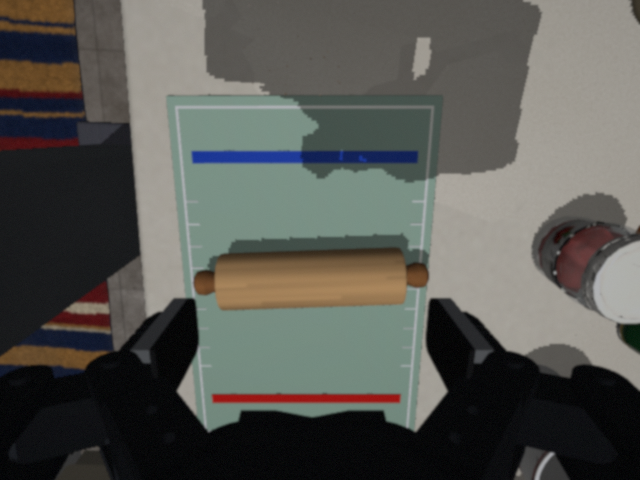

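The blue line is at row 157, the pin around (311,279) and the red line at row 398. The fingers straddle the pin's axis direction. I'll cross-check positions from this view.

```bash
cat > w.py <<'E'
from h import *
from scipy.spatial.transform import Rotation as R
def wrist():
    s=bot.get_state(); f=bot.grab_frame("wrist"); T=np.eye(4)
    T[:3,:3]=R.from_euler("xyz",s["tool_rot"],degrees=True).as_matrix(); T[:3,3]=s["position"]
    f["extrinsics"]=T@f["T_tool_cam"]; return s,f
if __name__=="__main__":
    s,f=wrist(); print("tcp",s["position"],s["time"])
    for n,uvs,z in (("blue",[(192,157),(418,157)],.003),("red",[(212,398),(400,398)],.003),("pin",[(205,283),(417,275)],.027)):
        print(n,[ray(f,u,v,z).round(4)[:2] for u,v in uvs])
E
python3 w.py
```

```text
tcp [0.50400004 0.11783026 0.1550747 ] 4.9
blue [array([0.404 , 0.1602]), array([0.5904, 0.1687])]
red [array([ 0.4149, -0.0735]), array([ 0.6007, -0.0651])]
pin [array([0.4182, 0.0589]), array([0.5946, 0.074 ])]
```

jog_arm --increments '[[[0,0,0,0,0,1,1],[0,0,0,0,0,1,1],[0,0,0,0,0,1,1],[0,0,0,0,0,1,1],[0,0,0,0,0,0.3,1],[0,0,0,0,0,0,1],[0,0,0,0,0,0,1],[0,0,0,0,0,0,1]]]'

```text
time: 5.75
position: [0.5034, 0.1148, 0.0702]
tool_rot: [179.9, 0.0, 92.5]
force: [0.3, -0.2, 0.4]
width: 0.0854
grasp_force: 0.0
```

jog_arm --increments '[[[0,0,0,0.5,0,0,1],[0,0,0,0,0,0.8,1],[0,0,0,0,0,0.8,1],[0,0,0,0,0,0.7,1],[0,0,0,-0.2,0,0,1],[0,0,0,-0.2,0,0,1],[0,0,0,-0.2,0,0,1],[0,0,0,0,0,0,1]]]'

```text
time: 6.55
position: [0.5035, 0.1124, 0.0242]
tool_rot: [179.9, 0.0, 92.5]
force: [-0.1, 0.3, 0.4]
width: 0.0856
grasp_force: 0.0
```

```bash
python3 - <<'E'
from h import *
print(bot.get_state()["position"])
f=bot.grab_frame("scene"); cv2.imwrite("pics/s1.png",f["pixels"][...,::-1])
E
```

```text
[0.5035141  0.11236466 0.02415621]
```

View pics/s1.png

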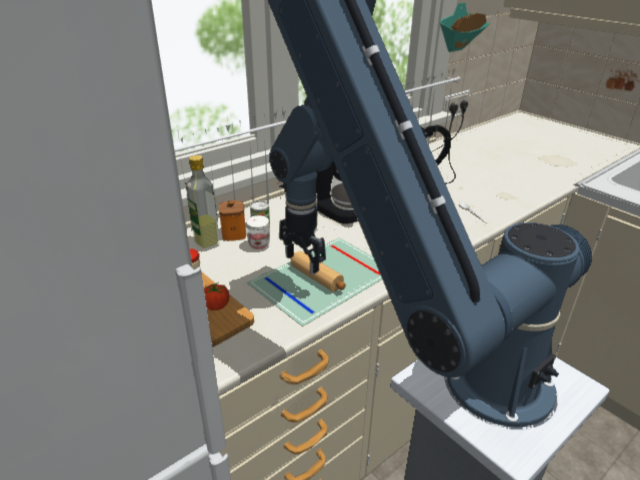

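The fingertips at about (315,262) stand just behind the pin on the blue side, so I'll push slowly.

jog_arm --increments '[[[0,0,0,-0.15,0,0,1],[0,0,0,-0.15,0,0,1],[0,0,0,-0.15,0,0,1],[0,0,0,-0.15,0,0,1],[0,0,0,-0.15,0,0,1],[0,0,0,-0.15,0,0,1],[0,0,0,-0.15,0,0,1],[0,0,0,-0.15,0,0,1]]]'

```text
time: 7.4
position: [0.5038, 0.0887, 0.0233]
tool_rot: [180.0, -0.0, 92.5]
force: [0.5, -0.1, 0.4]
width: 0.0852
grasp_force: 0.0
```

jog_arm --increments '[[[0,0,0,-0.15,0,0,1],[0,0,0,-0.15,0,0,1],[0,0,0,-0.15,0,0,1],[0,0,0,-0.15,0,0,1],[0,0,0,-0.15,0,0,1],[0,0,0,-0.15,0,0,1],[0,0,0,-0.15,0,0,1],[0,0,0,-0.15,0,0,1]]]'

```text
time: 8.2
position: [0.5048, 0.0647, 0.0233]
tool_rot: [-180.0, -0.0, 92.5]
force: [-0.5, -0.4, 0.1]
width: 0.0852
grasp_force: 0.0
```

```bash
python3 m.py; python3 - <<'E'
from w import *
s,f=wrist(); print(s["position"]); cv2.imwrite("pics/w2.png",f["pixels"][...,::-1])
E
```

```text
red [346 238   4  71 195] mean [ 0.5049 -0.0717] rect 505.4 -71.5 179 7 ang 2.44
[0.50494583 0.064357   0.02329962]Traceback (most recent call last):
  File "m.py", line 14, in <module>
    if __name__=="__main__": measure(bot.grab_frame("top"))
                             ~~~~~~~^^^^^^^^^^^^^^^^^^^^^^^
  File "m.py", line 7, in measure
    i=1+st[1:,4].argmax(); v,u=np.nonzero(l==i)
        ~~~~~~~~~~~~~~~^^
ValueError: attempt to get argmax of an empty sequence
```

View pics/w2.png

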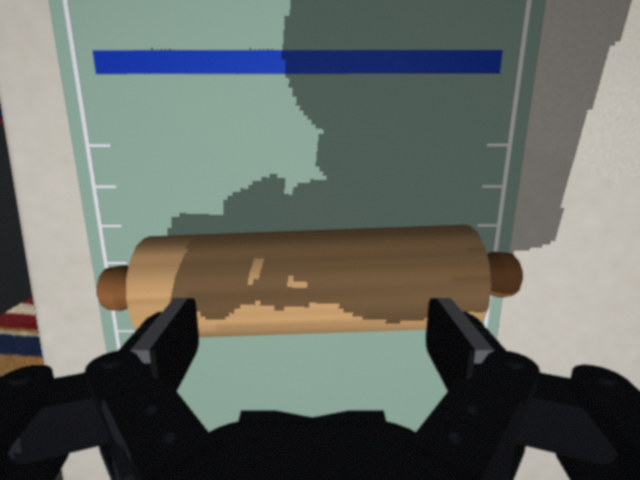

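```bash
sed -i 's/; k,l,st,c=/\n        if not m.any(): continue\n        k,l,st,c=/' m.py; python3 - <<'E'
from w import *
s,f=wrist(); print(s["position"],s["force"])
for n,uvs,z in (("blue",[(95,62),(501,62)],.003),("pin",[(112,288),(507,272)],.027),("top",[(128,237),(490,227)],.04)):
    print(n,[ray(f,u,v,z).round(4)[:2] for u,v in uvs])
Q=points(f)
for u,v in ((310,285),(310,300),(310,240),(310,260),(180,320),(165,350),(445,320),(310,150)): print(u,v,Q[v,u].round(4))
E
```

```text
[0.50496486 0.06455284 0.02331677] [-0.39437348 -0.32506068 -0.38420359]
blue [array([0.4021, 0.1583]), array([0.5881, 0.1666])]
pin [array([0.4121, 0.0572]), array([0.5961, 0.0734])]
top [array([0.428 , 0.0864]), array([0.5782, 0.0974])]
310 285 [0.5047 0.0726 0.0503]
310 300 [0.505  0.066  0.0502]
310 240 [0.504  0.0873 0.0357]
310 260 [0.5043 0.0813 0.0447]
180 320 [0.4625 0.0713 0.0809]
165 350 [0.4629 0.0694 0.0956]
445 320 [0.548  0.0762 0.0831]
310 150 [0.5023 0.1234 0.0037]
```

```bash
python3 - <<'E'
from w import *
s,f=wrist(); Q=points(f)
T=Q-s["position"]; 
for n,a,b in(("L",120,205),("R",425,515)):
    q=Q[290:400,a:b].reshape(-1,3); q=q[q[:,2]>.056]; print(n,len(q),q.min(0),q.max(0)); i=q[:,2].argsort()[:5]; print(q[i].round(3))
cv2.imwrite("pics/w3.png",cv2.resize(f["pixels"][270:420,80:240,::-1],None,fx=4,fy=4))
E
```

```text
L 6101 [0.4487615 0.0512662 0.0642685] [0.5027485  0.13316148 0.19419122]
[[0.463 0.057 0.064]
 [0.463 0.065 0.064]
 [0.463 0.062 0.065]
 [0.463 0.062 0.065]
 [0.463 0.061 0.065]]
R 6635 [0.5027485  0.05475871 0.06335057] [0.56243793 0.13316148 0.19419122]
[[0.549 0.07  0.063]
 [0.549 0.058 0.064]
 [0.549 0.059 0.064]
 [0.548 0.074 0.064]
 [0.549 0.06  0.064]]
```

View pics/w3.png

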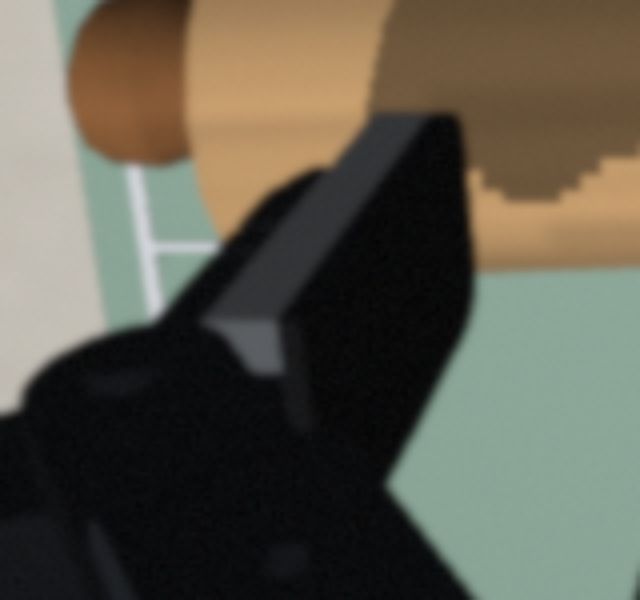

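The fully open tips sit higher than I expected, around z 0.06, so they passed over the pin without touching it. I'll go back, shut the fingers so the tips sit at the TCP, and push with TCP z at about 0.034.

jog_arm --increments '[[[0,0,0,0.8,0,-0.4,1],[0,0,0,0.8,0,-0.1,1],[0,0,0,0.8,0,0,1],[0,0,0,0.7,0,0,1],[0,0,0,0,0,0,0.5],[0,0,0,0,0,0,0],[0,0,0,0,0,0,0],[0,0,0,0,0,0,0]]]' --newtons 20

```text
time: 9.2
position: [0.5022, 0.1263, 0.0332]
tool_rot: [-180.0, 0.0, 92.5]
force: [-0.1, -0.6, 0.3]
width: 0.028
grasp_force: 0.0
```

jog_arm --increments '[[[0,0,0,0,0,0,0],[0,0,0,0,0,0,0],[0,0,0,0,0,0,0],[0,0,0,0,0,0,0],[0,0,0,0,0,0,0],[0,0,0,0,0,0,0],[0,0,0,0,0,0,0],[0,0,0,0,0,0,0]]]'

```text
time: 10.0
position: [0.5021, 0.1269, 0.0333]
tool_rot: [180.0, 0.0, 92.5]
force: [0.7, 0.8, 0.0]
width: -0.0001
grasp_force: 0.0
```

```bash
python3 - <<'E'
from w import *
s,f=wrist(); print(s["position"],s["width"]); Q=points(f)
cv2.imwrite("pics/w4.png",f["pixels"][...,::-1])
E
```

```text
[0.5021034  0.12691893 0.03331196] -0.00011519592739219663
```

View pics/w4.png

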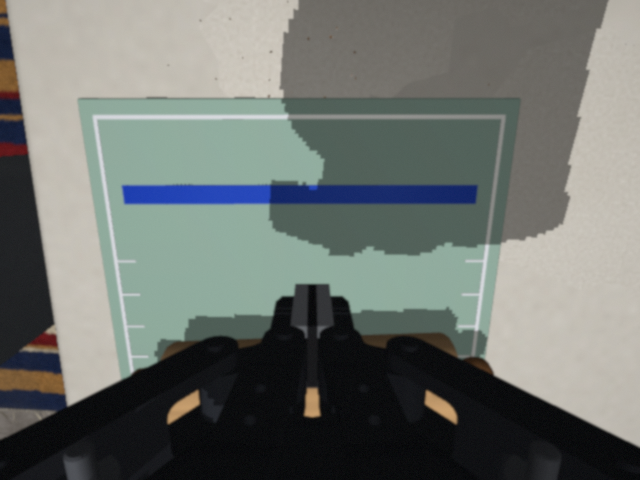

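The shut fingers at (312,310) stand on the blue side of the pin (row about 345). I'll push.

jog_arm --increments '[[[0,0,0,-0.2,0,0,0],[0,0,0,-0.2,0,0,0],[0,0,0,-0.2,0,0,0],[0,0,0,-0.2,0,0,0],[0,0,0,-0.2,0,0,0],[0,0,0,-0.1,0,0,0],[0,0,0,-0.1,0,0,0],[0,0,0,-0.1,0,0,0]]]'

```text
time: 10.85
position: [0.5032, 0.1008, 0.0333]
tool_rot: [-180.0, -0.0, 92.5]
force: [0.3, 0.3, 0.5]
width: 0.0002
grasp_force: 0.0
```

jog_arm --increments '[[[0,0,0,-0.12,0,0,0],[0,0,0,-0.12,0,0,0],[0,0,0,-0.12,0,0,0],[0,0,0,-0.12,0,0,0],[0,0,0,-0.12,0,0,0],[0,0,0,-0.12,0,0,0],[0,0,0,-0.12,0,0,0],[0,0,0,-0.12,0,0,0]]]'

```text
time: 11.65
position: [0.5041, 0.0815, 0.0333]
tool_rot: [-180.0, 0.0, 92.5]
force: [0.4, 0.1, -0.2]
width: -0.0004
grasp_force: 0.0
```

```bash
python3 - <<'E'
from w import *
s,f=wrist(); print(s["position"],s["force"])
f=bot.grab_frame("top"); cv2.imwrite("pics/t2.png",cv2.resize(f["pixels"][200:350,200:400,::-1],None,fx=4,fy=4)); np.savez("t2.npz",**f)
from m import measure; measure(f)
E
```

```text
[0.50412161 0.08152007 0.03330294] [ 0.4189035   0.07665844 -0.21162013]
red [346 238   4  71 197] mean [ 0.5053 -0.0716] rect 505.4 -71.5 179 7 ang 2.42
pin [290 275  14  34 160] mean [0.4418 0.0494] rect 447.8 45.8 25 84 ang -14.72
pin top pts 67 [0.44642976 0.04485877 0.04555325] 0.05317081663863066
```

View pics/t2.png

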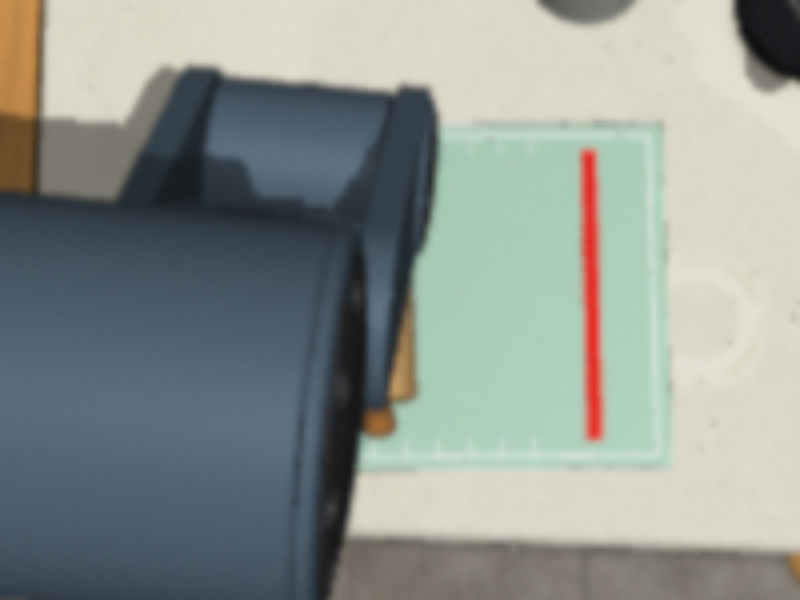

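```bash
python3 - <<'E'
from h import *
for n in("top.npz","t2.npz"):
    f=dict(np.load(n)); hsv=cv2.cvtColor(f["pixels"],cv2.COLOR_RGB2HSV)[285:312,288:310].astype(int)
    m=(hsv[...,0]>4)&(hsv[...,0]<25)&(hsv[...,1]>70)
    for r in range(4,25,2):
        c=np.nonzero(m[r])[0]; 
        if len(c): print(n,r+285,c.min()+288,c.max()+288, ray(f,c.max()+288,r+285,.027)[1].round(4))
E
```

```text
top.npz 289 288 302 0.0407
top.npz 291 288 302 0.0404
top.npz 293 288 302 0.0402
top.npz 295 288 303 0.0375
top.npz 297 288 303 0.0373
top.npz 299 288 302 0.0396
top.npz 301 291 297 0.0516
top.npz 303 291 297 0.0514
top.npz 305 291 298 0.0487
top.npz 307 291 298 0.0485
top.npz 309 294 295 0.0556
t2.npz 289 298 302 0.0407
t2.npz 291 298 302 0.0404
t2.npz 293 298 302 0.0402
t2.npz 295 297 303 0.0375
t2.npz 297 297 303 0.0373
t2.npz 299 297 302 0.0396
t2.npz 301 296 296 0.0541
t2.npz 303 290 297 0.0514
t2.npz 305 290 298 0.0487
t2.npz 307 291 297 0.051
```

```bash
python3 - <<'E'
from w import *
s,f=wrist(); Q=points(f); p=s["position"]; print(p,f["fy"])
for r in range(276,340,4): print(r,(Q[r,[298,304,320,326]]-p)[:,1:].round(3).tolist(), f["pixels"][r,304])
E
```

```text
[0.50415525 0.0814048  0.03330427] 383.7363043539992
276 [[0.003, 0.005], [0.004, 0.006], [0.004, 0.007], [0.004, 0.006]] [105  83  58]
280 [[0.002, 0.008], [0.068, 0.171], [0.003, 0.009], [0.003, 0.009]] [109  86  61]
284 [[0.011, 0.033], [0.011, 0.033], [0.011, 0.033], [0.011, 0.033]] [71 65 60]
288 [[0.01, 0.036], [0.01, 0.036], [0.011, 0.036], [0.011, 0.035]] [58 59 62]
292 [[0.011, 0.04], [0.011, 0.04], [0.011, 0.04], [0.011, 0.041]] [58 59 63]
296 [[0.011, 0.043], [0.011, 0.044], [0.011, 0.043], [0.011, 0.044]] [59 60 63]
300 [[0.011, 0.048], [0.011, 0.047], [0.011, 0.047], [0.011, 0.047]] [58 60 62]
304 [[0.011, 0.051], [0.011, 0.051], [0.011, 0.05], [0.011, 0.049]] [58 59 62]
308 [[0.011, 0.054], [0.011, 0.053], [0.011, 0.054], [0.011, 0.054]] [57 58 60]
312 [[0.011, 0.057], [0.011, 0.057], [0.011, 0.056], [0.011, 0.056]] [60 61 64]
316 [[0.01, 0.058], [0.011, 0.06], [0.011, 0.058], [0.011, 0.06]] [59 59 62]
320 [[0.011, 0.062], [0.011, 0.062], [0.011, 0.061], [0.011, 0.062]] [58 59 63]
324 [[0.011, 0.065], [0.011, 0.065], [0.012, 0.066], [0.011, 0.064]] [63 63 67]
328 [[0.012, 0.07], [0.01, 0.066], [0.01, 0.064], [0.011, 0.067]] [108 112 115]
332 [[0.012, 0.072], [0.009, 0.066], [0.012, 0.072], [0.012, 0.072]] [78 80 83]
336 [[0.012, 0.074], [0.012, 0.074], [0.012, 0.073], [0.012, 0.073]] [49 49 52]
```

```bash
python3 - <<'E'
from w import *
print(bot.pinch_z)
s=bot.get_state(); f=bot.grab_frame("scene"); Q=points(f); p=s["position"]
# project tcp and pts above into the scene view
E=np.linalg.inv(f["extrinsics"])
for h in (0,.03,.06):
    c=E[:3,:3]@(p+[0,0,h])+E[:3,3]; print(h,(c[0]/c[2]*f["fx"]+f["cx"]).round(1),(c[1]/c[2]*f["fy"]+f["cy"]).round(1))
cv2.imwrite("pics/s2.png",cv2.resize(f["pixels"][210:330,240:400,::-1],None,fx=5,fy=5,interpolation=cv2.INTER_CUBIC))
E
```

```text
0.0187
0 310.4 271.0
0.03 310.4 261.3
0.06 310.4 251.3
```

View pics/s2.png

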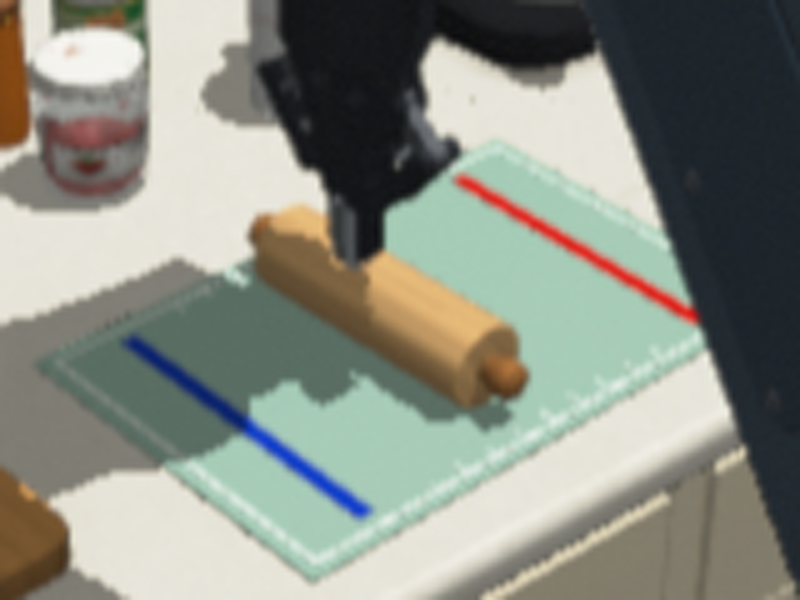

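The physical tips sit about 30 mm above the reported TCP: the shut tip projects to (310,264), and the wrist depth agrees. To push the pin's shoulder while keeping even the reported grasp point above 34 mm, I'll back off and tilt the tool by 0.6 rad, so the lower front corner of the tips makes the contact.

jog_arm --increments '[[[0,0,0,1,0,0,0],[0,0,0,1,0,0,0],[0,0,0,1,0,0,0],[0,1,0,0,0,0,0],[0,1,0,0,0,0,0],[0,1,0,0,0,0,0],[0,1,0,0,0,0,0],[0,1,0,0,0,0,0]]]'

```text
time: 12.65
position: [0.5019, 0.1416, 0.0338]
tool_rot: [179.9, -34.0, 92.6]
force: [-0.3, -0.1, -0.6]
width: 0.0001
grasp_force: 0.0
```

jog_arm --increments '[[[0,0,0,0,0,0,0],[0,0,0,-0.1,0,0.15,0],[0,0,0,-0.1,0,0.15,0],[0,0,0,-0.1,0,0.15,0],[0,0,0,-0.08,0,0.1,0],[0,0,0,0,0,0,0],[0,0,0,0,0,0,0],[0,0,0,0,0,0,0]]]'

```text
time: 13.45
position: [0.5011, 0.1416, 0.0199]
tool_rot: [-179.9, -33.7, 92.5]
force: [0.3, -0.5, -0.3]
width: -0.0
grasp_force: 0.0
```

```bash
python3 - <<'E'
from w import *
s,f=wrist(); p=s["position"]; Rm=R.from_euler("xyz",s["tool_rot"],degrees=True).as_matrix()
print(p,s["tool_rot"],s["force"],"grasp z",p[2]-.0187*Rm[2,2]*1.0*1 if 0 else (p-.0187*Rm[:,2])[2], Rm.round(3))
cv2.imwrite("pics/w5.png",f["pixels"][...,::-1])
g=bot.grab_frame("scene"); cv2.imwrite("pics/s3.png",cv2.resize(g["pixels"][210:330,240:400,::-1],None,fx=5,fy=5,interpolation=cv2.INTER_CUBIC))
E
```

```text
[0.50107039 0.14164723 0.01987078] [-179.90471513  -33.72492888   92.50664439] [ 0.25995624 -0.52243547 -0.30711981] grasp z 0.035423785553806826 [[-0.036  0.999 -0.026]
 [ 0.831  0.045  0.555]
 [ 0.555 -0.001 -0.832]]
```

View pics/s3.png

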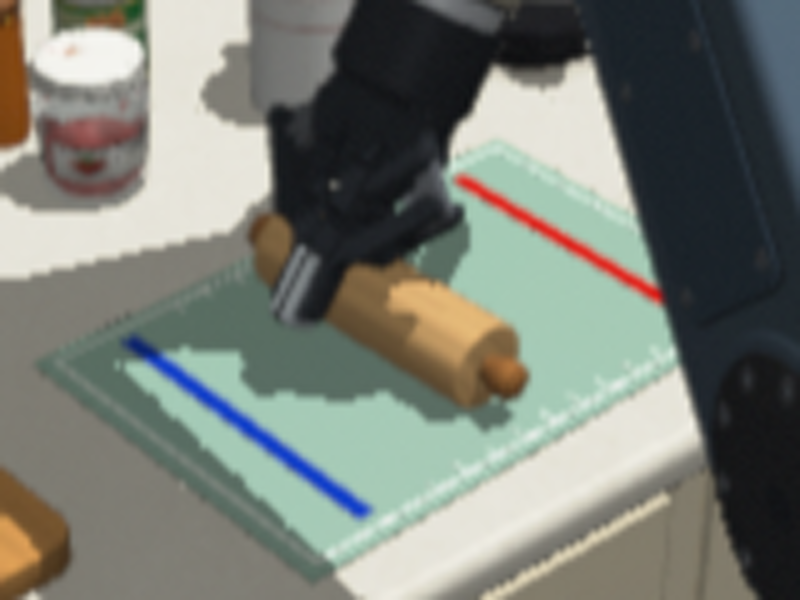

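The tilted fingertips at crop (300,300) stand just behind the pin on the blue side. I'll push along -y.

jog_arm --increments '[[[0,0,0,-0.16,0,-0.11,0],[0,0,0,-0.16,0,-0.11,0],[0,0,0,-0.16,0,-0.11,0],[0,0,0,-0.16,0,-0.11,0],[0,0,0,-0.16,0,-0.11,0],[0,0,0,-0.16,0,-0.11,0],[0,0,0,-0.12,0,-0.08,0],[0,0,0,-0.12,0,-0.08,0]]]'

```text
time: 14.35
position: [0.5023, 0.1121, 0.02]
tool_rot: [-179.9, -33.7, 92.5]
force: [0.1, -0.1, 0.3]
width: -0.0001
grasp_force: 0.0
```

jog_arm --increments '[[[0,0,0,-0.1,0,-0.07,0],[0,0,0,-0.1,0,-0.07,0],[0,0,0,-0.1,0,-0.07,0],[0,0,0,-0.1,0,-0.07,0],[0,0,0,-0.1,0,-0.07,0],[0,0,0,-0.1,0,-0.07,0],[0,0,0,-0.1,0,-0.07,0],[0,0,0,-0.1,0,-0.07,0]]]'

```text
time: 15.15
position: [0.5032, 0.0927, 0.0205]
tool_rot: [-179.9, -33.7, 92.5]
force: [1.3, 0.7, 0.9]
width: 0.0002
grasp_force: 0.4
```

```bash
cat > p.py <<'E'
from w import *
s,f=wrist(); Q=points(f); p=s["position"]; Rm=R.from_euler("xyz",s["tool_rot"],degrees=True).as_matrix()
print(s["time"],p.round(4),s["force"].round(1),"grasp z",(p-.0187*Rm[:,2])[2].round(4))
for n in ("scene","top"):
    f=bot.grab_frame(n); Q=points(f)
    hsv=cv2.cvtColor(f["pixels"],cv2.COLOR_RGB2HSV)
    box=(Q[...,0]>.38)&(Q[...,0]<.63)&(abs(Q[...,1]-.05)<.2)&(Q[...,2]>.012)&(Q[...,2]<.06)
    m=box&(hsv[...,0]>4)&(hsv[...,0]<25)&(hsv[...,1]>70)
    q=Q[m]; print(n,len(q))
    if len(q)<5: continue
    t=q[q[:,2]>.047]
    if len(t)>10: k=np.polyfit(t[:,0],t[:,1],1); print(" top ridge y at x=.505:",np.polyval(k,.505).round(4),"ang",np.degrees(np.arctan(k[0])).round(1),"x range",q[:,0].min().round(4),q[:,0].max().round(4),"zmax",q[:,2].max().round(4), "ymin/max",q[:,1].min().round(3),q[:,1].max().round(3))
E
python3 p.py
```

```text
15.15 [0.5032 0.0927 0.0205] [1.3 0.7 0.9] grasp z 0.036
scene 842
 top ridge y at x=.505: 0.048 ang 4.9 x range 0.4065 0.5974 zmax 0.0598 ymin/max 0.017 0.082
top 231
 top ridge y at x=.505: 0.0516 ang 10.7 x range 0.4092 0.4609 zmax 0.0569 ymin/max 0.017 0.059
```

jog_arm --increments '[[[0,0,0,-0.1,0,-0.067,0],[0,0,0,-0.1,0,-0.067,0],[0,0,0,-0.1,0,-0.067,0],[0,0,0,-0.1,0,-0.067,0],[0,0,0,-0.1,0,-0.067,0],[0,0,0,-0.1,0,-0.067,0],[0,0,0,-0.1,0,-0.067,0],[0,0,0,-0.1,0,-0.067,0]]]'

```text
time: 16.1
position: [0.5041, 0.0735, 0.0205]
tool_rot: [-179.9, -33.7, 92.5]
force: [-0.9, -0.6, 0.7]
width: 0.0001
grasp_force: 0.4
```

```bash
python3 p.py
```

```text
16.1 [0.5041 0.0735 0.0205] [-0.9 -0.6  0.7] grasp z 0.0361
scene 832
 top ridge y at x=.505: 0.0289 ang 4.8 x range 0.4063 0.596 zmax 0.0587 ymin/max -0.002 0.062
top 199
 top ridge y at x=.505: 0.0081 ang -9.9 x range 0.4126 0.4566 zmax 0.0566 ymin/max -0.002 0.035
```

jog_arm --increments '[[[0,0,0,-0.1,0,-0.067,0],[0,0,0,-0.1,0,-0.067,0],[0,0,0,-0.1,0,-0.067,0],[0,0,0,-0.1,0,-0.067,0],[0,0,0,-0.1,0,-0.067,0],[0,0,0,-0.1,0,-0.067,0],[0,0,0,-0.1,0,-0.067,0],[0,0,0,-0.1,0,-0.067,0]]]'

```text
time: 17.05
position: [0.5049, 0.0543, 0.0205]
tool_rot: [-179.9, -33.7, 92.5]
force: [-0.7, -0.2, 1.0]
width: 0.0004
grasp_force: 0.4
```

```bash
python3 p.py
```

```text
17.05 [0.5049 0.0543 0.0205] [-0.7 -0.2  1. ] grasp z 0.0361
scene 815
 top ridge y at x=.505: 0.0101 ang 4.4 x range 0.4092 0.6002 zmax 0.0593 ymin/max -0.021 0.044
top 177
 top ridge y at x=.505: -0.0072 ang -4.6 x range 0.4132 0.4576 zmax 0.0557 ymin/max -0.021 0.012
```

jog_arm --increments '[[[0,0,0,-0.1,0,-0.067,0],[0,0,0,-0.1,0,-0.067,0],[0,0,0,-0.1,0,-0.067,0],[0,0,0,-0.1,0,-0.067,0],[0,0,0,-0.1,0,-0.067,0],[0,0,0,-0.1,0,-0.067,0],[0,0,0,-0.1,0,-0.067,0],[0,0,0,-0.1,0,-0.067,0]]]'

```text
time: 18.0
position: [0.5058, 0.035, 0.0206]
tool_rot: [-179.9, -33.7, 92.5]
force: [0.3, 0.9, 0.2]
width: -0.0002
grasp_force: 0.4
```

jog_arm --increments '[[[0,0,0,-0.1,0,-0.067,0],[0,0,0,-0.1,0,-0.067,0],[0,0,0,-0.1,0,-0.067,0],[0,0,0,-0.1,0,-0.067,0],[0,0,0,-0.1,0,-0.067,0],[0,0,0,-0.1,0,-0.067,0],[0,0,0,-0.1,0,-0.067,0],[0,0,0,-0.1,0,-0.067,0]]]'

```text
time: 18.8
position: [0.5066, 0.0158, 0.0206]
tool_rot: [-179.9, -33.7, 92.5]
force: [0.9, 0.6, 1.1]
width: -0.0
grasp_force: 0.4
```

jog_arm --increments '[[[0,0,0,-0.1,0,-0.067,0],[0,0,0,-0.1,0,-0.067,0],[0,0,0,-0.1,0,-0.067,0],[0,0,0,-0.1,0,-0.067,0],[0,0,0,-0.1,0,-0.067,0],[0,0,0,-0.1,0,-0.067,0],[0,0,0,-0.1,0,-0.067,0],[0,0,0,-0.1,0,-0.067,0]]]'

```text
time: 19.6
position: [0.5074, -0.0035, 0.0207]
tool_rot: [-179.9, -33.7, 92.5]
force: [0.1, 0.4, 1.1]
width: 0.0
grasp_force: 0.4
```

```bash
python3 p.py; python3 m.py
```

```text
19.6 [ 0.5074 -0.0035  0.0207] [0.1 0.4 1.1] grasp z 0.0362
scene 778
 top ridge y at x=.505: -0.0469 ang 5.2 x range 0.4147 0.6053 zmax 0.0564 ymin/max -0.078 -0.012
top 102
 top ridge y at x=.505: -0.0918 ang -22.7 x range 0.4178 0.4587 zmax 0.0551 ymin/max -0.078 -0.051
red [346 298   4  11  34] mean [ 0.4285 -0.0747] rect 428.4 -73.6 25 8 ang 2.54
blue [253 238   5  60 205] mean [0.5122 0.1631] rect 510.6 163.0 152 9 ang 2.24
pin [339 289  13  18 110] mean [ 0.4382 -0.0661] rect 438.5 -67.9 18 46 ang -26.46
pin top pts 41 [ 0.44633748 -0.06952606  0.04672759] 0.05348294739373838
```

jog_arm --increments '[[[0,0,0,-0.1,0,-0.067,0],[0,0,0,-0.1,0,-0.067,0],[0,0,0,-0.1,0,-0.067,0],[0,0,0,-0.1,0,-0.067,0],[0,0,0,-0.1,0,-0.067,0],[0,0,0,-0.08,0,-0.053,0],[0,0,0,-0.06,0,-0.04,0],[0,0,0,-0.04,0,-0.027,0]]]'

```text
time: 20.6
position: [0.5082, -0.0198, 0.0206]
tool_rot: [-179.9, -33.7, 92.5]
force: [-0.3, 0.3, 1.0]
width: -0.0005
grasp_force: 0.3
```

```bash
python3 p.py
```

```text
20.6 [ 0.5082 -0.0198  0.0206] [-0.3  0.3  1. ] grasp z 0.0362
scene 719
 top ridge y at x=.505: -0.063 ang 4.3 x range 0.4241 0.6059 zmax 0.0583 ymin/max -0.088 -0.026
top 58
```

jog_arm --increments '[[[0,0,0,-0.05,0,-0.033,0],[0,0,0,-0.05,0,-0.033,0],[0,0,0,-0.05,0,-0.033,0],[0,0,0,-0.05,0,-0.033,0],[0,0,0,-0.03,0,-0.02,0],[0,0,0,0,0,0,0],[0,0,0,0,0,0,0],[0,0,0,0,0,0,0]]]'

```text
time: 21.55
position: [0.5084, -0.0252, 0.0205]
tool_rot: [-179.9, -33.7, 92.5]
force: [-0.8, -0.8, -0.9]
width: 0.0003
grasp_force: 0.0
```

```bash
python3 p.py
```

```text
21.55 [ 0.5084 -0.0252  0.0205] [-0.8 -0.8 -0.9] grasp z 0.0361
scene 691
 top ridge y at x=.505: -0.0682 ang 4.1 x range 0.4298 0.6057 zmax 0.0599 ymin/max -0.09 -0.035
top 49
```

jog_arm --increments '[[[0,0,0,0.3,0,0.2,0],[0,0,0,0.6,0,0.4,0],[0,0,0,0.8,0,0.53,0],[0,0,0,0.8,0,0.53,0],[0,0,0,0.8,0,0.53,0],[0,0,0,0.8,0,0.53,0],[0,0,0,0.8,0,0.53,0],[0,0,0,0.8,0,0.53,0]]]'

```text
time: 22.5
position: [0.5015, 0.1136, 0.0212]
tool_rot: [-179.8, -33.8, 92.5]
force: [-0.2, 0.3, -1.2]
width: -0.0002
grasp_force: 0.0
```

```bash
python3 p.py; python3 - <<'E'
from m import *
f=bot.grab_frame("top"); measure(f); cv2.imwrite("pics/t3.png",cv2.resize(f["pixels"][200:350,200:400,::-1],None,fx=4,fy=4))
E
```

```text
22.5 [0.5015 0.1136 0.0212] [-0.2  0.3 -1.2] grasp z 0.0367
scene 575
 top ridge y at x=.505: -0.0688 ang 1.3 x range 0.4355 0.5741 zmax 0.0555 ymin/max -0.089 -0.044
top 0
red [348 308   2   1   2] mean [ 0.4161 -0.0764] rect 416.1 -76.4 2 0 ang -87.92
pin top pts 0 0 0
```

View pics/t3.png

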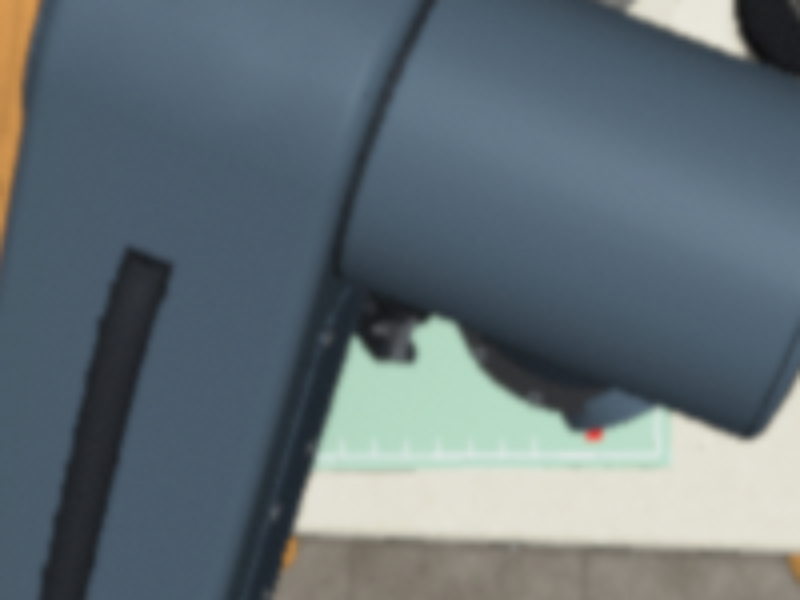

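The arm hides the pin from the top camera. I'll straighten the tool, rise and move left to clear the view.

jog_arm --increments '[[[0,-1,0,0,0,-0.8,0],[0,-1,0,0,0,-1,0],[0,-1,0,0,0,-1,0],[0,-1,0,0,0,-1,0],[0,-0.9,0,0,0,-1,0],[0,0,0,0,-0.2,-1,0],[0,0,0,0,-0.2,-1,0],[0,0,0,0,-0.2,-1,0]]]'

```text
time: 23.5
position: [0.4919, 0.0792, 0.1713]
tool_rot: [-179.9, -0.0, 92.5]
force: [0.4, -1.0, -0.1]
width: 0.0
grasp_force: 0.0
```

jog_arm --increments '[[[0,0,0,1,-0.2,-0.5,0],[0,0,0,1,-0.2,-0.5,0],[0,0,0,1,-0.2,0,0],[0,0,0,1,-0.2,0,0],[0,0,0,1,-0.2,0,0],[0,0,0,1,-0.2,0,0],[0,0,0,1,-0.2,0,0],[0,0,0,1,-0.2,0,0]]]'

```text
time: 24.3
position: [0.4531, 0.2379, 0.1906]
tool_rot: [-179.9, -0.0, 92.4]
force: [0.4, 0.1, 0.1]
width: 0.0002
grasp_force: 0.0
```

```bash
python3 - <<'E'
from m import *
f=bot.grab_frame("top"); measure(f); cv2.imwrite("pics/t4.png",cv2.resize(f["pixels"][200:350,200:400,::-1],None,fx=4,fy=4))
print(bot.get_state()["time"])
E
python3 p.py
```

```text
red [347 306   3   3   8] mean [ 0.4182 -0.0748] rect 418.5 -75.1 5 5 ang 47.76
blue [253 238   5  73 261] mean [0.4924 0.1621] rect 494.5 162.3 184 9 ang 2.51
pin [ 338  230   22   80 1220] mean [ 0.514  -0.0721] rect 511.4 -72.4 198 45 ang 4.55
pin top pts 1012 [ 0.51438452 -0.07126378  0.04843587] 0.058811579103238865
24.35
24.35 [0.4523 0.2405 0.1906] [-0.4  1.4  0.3] grasp z 0.2093
scene 890
 top ridge y at x=.505: -0.0689 ang 4.4 x range 0.4152 0.6067 zmax 0.0542 ymin/max -0.099 -0.042
top 1210
 top ridge y at x=.505: -0.0722 ang 4.4 x range 0.4186 0.6083 zmax 0.0573 ymin/max -0.1 -0.044
```

```bash
python3 -c "
from bench import bot
print(bot.job_done())"
```

```text
the job is handed in; nothing more can be done
None
```

The job is handed in with no verdict returned: by the top camera the rolling pin rests on the red line, within about 1 mm across it, 9 mm along it and 2° in angle. I took the half turn from the 137 mm of travel and the light push force, and did not see it directly.

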